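# Catch the casting-flask trolley on its transfer rail

### The job

Press the red paddle down to unlatch the trolley that carries the casting flask, and let it run down the rail untouched until its orange buffer plate is past the yellow line. Then catch it softly on that sprung plate with closed fingers giving way before it (a hard knock cracks the plaster mould: never press the spring in by more than 18 mm), bring it to a stand before the plate reaches the red line and hold it still there for a second or more. Finally let it down slowly, with no bump, until it rests fully home against the end stops, and take the hand away; leave the flask and the other things alone.

Things in the scene. Friction and masses are not known exactly. Their poses are not given: they have to be found in the camera images.
- rail: fixed sloped rail, 660 mm long, 90 mm wide; pose varies. Origin on the table under its middle; z up, y horizontal and uphill, x away from the robot. Running surface 75 mm above the table at y = 0, rising 34 mm per metre of y, from y = -320 to +340 mm. Red line across it at y = -260 mm.
- yellow_line (a point): middle of the yellow line across the rail's running surface, at rail y = -15 mm.
- end_stops (a point): on the running surface midway between two black end stops, rail y = -210 mm (their uphill faces). Each is 24 mm high, 14 mm long, at rail x = 20 to 40 mm either side; the middle is free. They stop the trolley's deck; the buffer plate passes above their tops.
- trolley (a joint): travel of the blue wheeled trolley down the rail (rail -y), m: 0 latched at the top, 0.44 home. Guided, cannot leave. Deck 84 x 100 mm, top 28 mm above the rail. 0.40 kg without flask; drag about 0.9 N s/m + 0.02 N. Unlatched: 0.24 m in about 1.5 to 1.7 s, then 0.22 to 0.31 m/s. The free plate's face is over the yellow line at 0.17, over the red at 0.415.
- buffer (a joint): how far the orange plate is pressed in against its spring, m: 0 free, 0.035 bottomed. Spring 80 N/m, damping 1.5 N s/m. Keep under 0.018; about 0.003 to 0.005 when the plate alone holds the trolley still on the slope.
- plate_face (a point): centre of the downhill face of the orange plate: upright, 70 mm wide across the rail, 60 mm high, 10 mm thick, centre 54 mm above the rail below it. With the spring free it is at rail x = 0, y = 155 mm minus the trolley's travel. 90 mm of space between it and the flask behind it (flask top 58 mm higher than this point).
- latch (a joint): angle of the latch rod along the robot's side of the rail, rad: 0 latched, grows as the paddle is pressed down, 0.65 at its stop; the trolley is free from about 0.45. 1 to 2 N at the paddle move it; it stays where it is left.
- paddle_top (a point): centre of the top of the red paddle, 40 x 45 mm, on the robot's side of the rail: rail x = -113 mm, y = -130 mm, 88 mm above the table when latched, tilted up towards the robot by 0.3 rad. It turns about the rod at rail x = -62 mm, 68 mm up, and goes down about 33 mm.
- flask: steel casting flask filled with white plaster, 70 mm diameter, 80 mm high, standing loose in a 10 mm deep square seat on the trolley, nominally 0.5 kg (0.35 to 0.7 kg). Origin at the centre of its underside, z up. Do not touch.
- yellow_jar: bystander: yellow jar, 64 mm diameter, 85 mm high, behind the rail; origin under its centre. Do not disturb.
- white_bottle: bystander: white bottle with green cap, 48 mm diameter, 100 mm high, behind the rail; origin under its centre. Do not disturb.
- soldering_block: bystander: black soldering block, 70 x 110 x 35 mm, behind the rail; origin under its centre. Do not disturb.
Things that resemble listed ones, but are neither listed nor needed, are in the scene too. Leave any blue look-alike of the flask alone.

How it is judged (in metres and radians):
On the way, in this order (a step that is already met when the one before it is completed fails the run):
1. the latch is open and the trolley runs freely, untouched, with its plate past the yellow line (value of joint trolley above 0.17 m and velocity of joint trolley above 0.15 m/s and contact force between the fingers and trolley below 0.2 N), for 0.03 s.
2. the trolley is caught on its buffer and held at a stand between the yellow and the red line for a second (value of joint trolley between 0.17 and 0.415 m and velocity of joint trolley between -0.03 and 0.03 m/s and value of joint buffer above 0.001 m), for 1 s.
At the end, for the whole second after the job is handed in: the trolley rests within 6 mm of its end stops, its buffer spring is free (within 4 mm), the flask stands upright (0.1 rad) and still in its seat (flask axis 115 to 135 mm from the plate face) (value of joint trolley above 0.434 m and linear speed of flask below 0.02 m/s and value of joint buffer below 0.004 m and angle between flask's own z axis and vertical below 0.1 rad and horizontal distance between flask and plate_face between 0.115 and 0.135 m); the robot touches nothing.
It fails at once if the sprung buffer is pressed in by more than 18 mm (a hard catch) (value of joint buffer above 0.018 m).
It fails at once if the trolley runs onto the end stops faster than 0.12 m/s (value of joint trolley above 0.43 m and velocity of joint trolley above 0.12 m/s).
It fails at once if the robot touches the trolley or its buffer before the buffer plate has reached the yellow line (value of joint trolley below 0.155 m and contact force between any of the arm, the fingers and trolley above 0.5 N).
It fails at once if the robot touches the flask, or it tips in its seat (angle between flask's own z axis and vertical above 0.2 rad or contact force between any of the arm, the fingers and flask above 1 N).
It fails at once if a jar, bottle or soldering block at the back is disturbed (distance of any of yellow_jar, white_bottle, soldering_block from where it was at the start of the episode above 0.04 m).
It also fails if it takes over 37 s, if anything falls off the work surface, if the arm or the gripper's body presses on something with over 40 N, if the wrist force passes 120 N, or if a joint passes its speed limit or range.

### The arm

A 7-joint arm with a two-finger parallel gripper is mounted at the origin on the work surface. World frame = base frame: x ahead of the robot, y to its left, z up, the work surface at z = 0. Lengths are in m, angles in degrees, forces in N, time in s.
With the tool pointing down it reaches from about 0.4 to 0.875 m from the base axis. Payload 19.3 kg.
Tool frame: the origin (TCP) lies midway between the tips of the shut fingers; the grasp point (between the pads) lies 19 mm behind it; z points along the fingers, y is the line along which they close (so a half turn about z gives the same grasp; the last joint's range is limited). The gripper opens to 85 mm and grips with 20 to 120 N. Pads are 22 mm wide; open, the fingers measure 114 mm over their backs; the gripper's body (76 mm by 85 mm) begins 54 mm behind the grasp point. The pads swing forward as they close: fully open they stand 13 mm farther back than shut.
Start: joints at [62.67, 29.874, -2.08, 91.645, 1.215, 58.505, -6.463], TCP at [0.247, -0.574, 0.231] pointing down, gripper open.
Joint ranges: [-166.77, 166.77], [-17.47, 122.26], [-85.68, 81.53], [9.62, 139.38], [-72.42, 252.41], [9.2, 110.78], [-144.41, 144.41]. Speed limits (degrees/s): [108.29, 108.29, 136.94, 136.94, 172.46, 172.46, 172.46].

### API

Orientations are given as a 3x3 rotation matrix whose columns are the frame's x, y, z axes.
In Python, from cell import readout, viewer, bot gives the robot as it stands. The module is installed in compiled form; this text tells all that it offers.
- The arm moves only by the tool jog_arm, never from a script. Its argument "increments" is one flat list of numbers, 5 for each row, row after row: the shift along the world's x, y, z in m, then the turn about the world's z in degrees, then the opening, from 0 (shut) to 1 (fully open). In form: [tx, ty, tz, yaw, hand, tx, ty, tz, yaw, hand, ...]. A call has 1 to 8 rows; each row shifts and turns the commanded pose from where the row before left it; what a row does not reach is not made up. A row lasts 1/8 s, in which the tool goes at most 62.5 mm and 10.7 degrees, less where a joint would pass 70% of its speed; a pose out of reach is approached as far as the arm can. A call with a gripper value outside its range is refused whole. The fingers move at their own pace and stop on an object; "squeeze" is the grip in N (left out, the last holds). Time passes only in rows, so rows that do not move let the fingers close. It gives the time, the measured TCP pose, the force, the opening and the grip force at its end, in the units of the state.
- readout.get_obs(): the state, without advancing time (a new reading comes with each control period).
- viewer.read_camera(name): name is "side" or "top"; returns a dict with "color" (480x640x3 uint8, red, green, blue), "depth" (480x640 float32, m along the optical axis (not along the pixel's ray), 0 where there is no reading), "mtx" (3x3 intrinsics, pixels), "origin" and "orientation" of the camera in the world. Camera axes: x right, y down, z forward; pixel columns grow to the right and rows downward; lengths in m; the calibration is good to about 2 mm. A picture is of the moment at which its call begins.
- bot.hand_in(): hands the job in; it is judged then, once.
The state is a dict: "time_s": time; "joint_positions": joint angles; "dq": joint speeds; "joint_torque": joint torques, N m; "ee_pos": TCP position; "ee_rot": TCP orientation; "ft_force": force on the tool from outside, world axes, zero at the start; "torque": the same for the moment, N m; "width": finger opening in m; "gripper_force": force on a finger pad.
Only numpy, scipy, OpenCV 4.12 (cv2) and the standard library are available. Lean on these libraries where they do the work, as an engineer would, in place of code of your own. Each camera call takes 0.05 s, during which the arm holds its last target. There are 200 camera calls.

## Working session

There is one attempt and no reset: what is moved stays moved. The work goes in short steps, Python scripts to look and compute and a tool call to move; the robot and the scene stay as the last step left them, time stands still between calls to the robot, and variables do not carry over. Pictures are saved under pics/ and viewed, at most 10 in all, crops included, and the job is handed in when it is done.

Besides the shell and the picture viewer there is one more tool, called after "Call:" as a command line: name --argument value ..., lists and objects as JSON in quotes. jog_arm: Moves the arm, as the interface text tells. Its arguments: {"type":"object","properties":{"increments":{"type":"array"},"squeeze":{"type":"number"}},"required":["increments"]}

```bash
mkdir -p pics; cat > h.py <<'E'
import numpy as np, cv2
from cell import readout, viewer, bot
def pts(c):
    v,u=np.mgrid[0:480,0:640]; K=c["mtx"]; d=c["depth"]
    P=np.stack([(u-K[0][2])/K[0][0]*d,(v-K[1][2])/K[1][1]*d,d],-1)
    return P@np.array(c["orientation"]).T+np.array(c["origin"])
def hsv(c): return cv2.cvtColor(c["color"],cv2.COLOR_RGB2HSV)
E
python3 - <<'E'
from h import *
im=[]
for n in("side","top"):
    c=viewer.read_camera(n); np.savez(n+".npz",**c); cv2.imwrite(f"pics/{n}0.png",c["color"][:,:,::-1]); print(n,c["origin"],np.round(c["orientation"],3).tolist(),c["mtx"][0])
print(readout.get_obs())
E
```

```text
side [0.3231057  0.82699457 0.9337205 ] [[-0.951, -0.218, 0.218], [-0.308, 0.709, -0.635], [-0.017, -0.671, -0.741]] [581.6071181    0.         320.99631714]
top [0.39660903 0.09784419 1.31978572] [[-0.002, -0.99, 0.138], [-1.0, 0.005, 0.019], [-0.019, -0.138, -0.99]] [560.84173211   0.         316.30410369]
{'time_s': 0.1, 'joint_positions': array([62.66857483, 29.90704474, -2.07981042, 91.67191891,  1.21407265,
       58.50524458, -6.46424974]), 'dq': array([ 0.04024301, -0.06481596,  0.03973488, -0.20817783, -0.06120584,
        0.02625784,  0.05497317]), 'joint_torque': array([ 5.60983448e-03, -9.28502655e+01,  1.98487334e+00, -3.70533764e+01,
        1.81684265e-02,  5.38019434e-03,  3.59410694e-05]), 'ee_pos': array([ 0.24713557, -0.5737118 ,  0.23076065]), 'ee_rot': array([[ 9.18407178e-01,  3.95636200e-01, -5.03642643e-04],
       [ 3.95636512e-01, -9.18406678e-01,  9.61157234e-04],
       [-8.22801720e-05, -1.08199312e-03, -9.99999411e-01]]), 'ft_force': array([ 0.01951963,  0.221709  , -0.07361962]), 'torque': array([ 0.03887393, -0.04194397, -0.02398137]), 'gripper_force': 0.0, 'width': 0.08539661481131276}
```

View pics/top0.png

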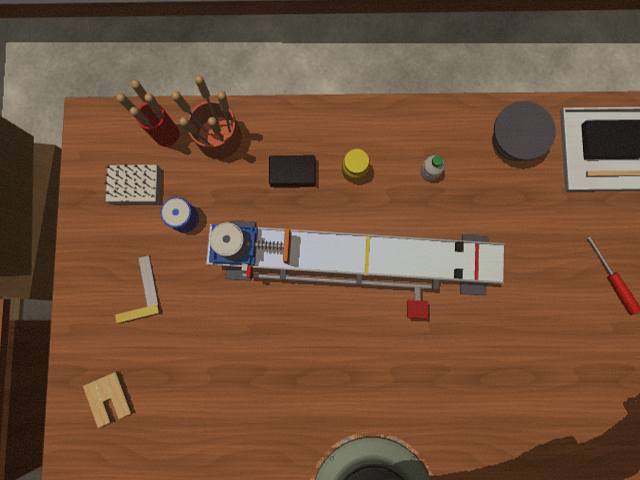

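View pics/side0.png

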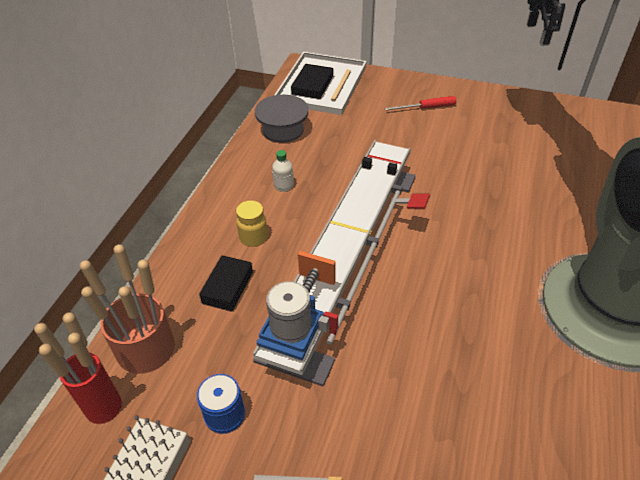

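The top view shows the rail running from the trolley at (230,242) to the red line at (477,262). The yellow line is at (367,254), the paddle at (418,309) and the plate at (288,246). The side view agrees.

```bash
python3 - <<'E'
from h import *
def run(n,boxes):
    c=dict(np.load(n+".npz")); P=pts(c); H=hsv(c); out={}
    for k,(u0,u1,v0,v1,f) in boxes.items():
        m=np.zeros((480,640),bool); m[v0:v1,u0:u1]=True
        m&=f(H[...,0].astype(int),H[...,1],H[...,2])&(c["depth"]>0)
        m=cv2.erode(m.astype(np.uint8),np.ones((2,2)))>0 if k not in("yl","rl") else m
        p=P[m]; print(n,k,len(p),np.round(np.median(p,0),4),np.round(p.min(0),4),np.round(p.max(0),4)); out[k]=p
    return out
red=lambda h,s,v:((h<6)|(h>174))&(s>150)&(v>90)
yel=lambda h,s,v:(h>20)&(h<35)&(s>120)&(v>120)
ora=lambda h,s,v:(h>5)&(h<16)&(s>170)&(v>120)
wh=lambda h,s,v:(s<40)&(v>170)
o=run("top",{"yl":(350,385,225,280,yel),"rl":(468,485,235,285,red),"pad":(400,435,295,325,red),"plate":(275,300,222,270,ora),"rail":(300,505,230,290,wh)})
run("side",{"yl":(325,375,215,240,yel),"rl":(365,410,150,168,red),"pad":(400,435,190,212,red),"plate":(290,340,245,290,ora)})
# rail axis by running surface points, min-area rect
r=o["rail"]; r=r[(r[:,2]>.055)&(r[:,2]<.1)]
rc=cv2.minAreaRect((r[:,:2]*1000).astype(np.float32)); print(rc)
A=np.c_[r[:,:2],np.ones(len(r))]; print("plane",np.linalg.lstsq(A,r[:,2],rcond=None)[0])
a=o["yl"][:,:2].mean(0);b=o["rl"][:,:2].mean(0);d=a-b;print(a,b,np.linalg.norm(d),np.degrees(np.arctan2(d[1],d[0])))
E
```

```text
top yl 112 [0.5447 0.0089 0.0767] [5.041e-01 3.500e-03 4.000e-04] [0.5854 0.0138 0.0833]
top rl 100 [ 0.5268 -0.2351  0.0684] [ 0.4887 -0.2404  0.0637] [ 0.5674 -0.2304  0.0728]
top pad 306 [ 0.4214 -0.099   0.0895] [ 0.403  -0.1197  0.0796] [ 0.4401 -0.0787  0.0972]
top plate 97 [0.5535 0.1826 0.1658] [0.5223 0.1767 0.161 ] [0.5883 0.187  0.1712]
top rail 6232 [ 0.5381 -0.0612  0.073 ] [ 0.4864 -0.2979  0.0583] [0.5905 0.1557 0.0881]
side yl 90 [0.5412 0.0087 0.0754] [ 0.4967 -0.0019  0.0645] [0.5833 0.0143 0.0789]
side rl 50 [ 0.5262 -0.2368  0.0668] [ 0.4883 -0.2432  0.0636] [ 0.5668 -0.2302  0.0699]
side pad 225 [ 0.4183 -0.0934  0.0891] [ 0.4014 -0.2156  0.0023] [ 0.4377 -0.0726  0.0964]
side plate 171 [0.5547 0.1868 0.1628] [0.5205 0.1792 0.1118] [0.5849 0.1926 0.1684]
((538.419189453125, -68.97514343261719), (454.2762451171875, 79.14695739746094), 86.5142593383789)
plane [0.00257057 0.03449641 0.07381595]
[0.54482729 0.00915047] [ 0.52664788 -0.23479204] 0.24461897511674324 85.73800600417177
```

Call:
jog_arm --increments '[0.017,0.047,-0.007,6.3,0,0.017,0.047,-0.007,6.3,0,0.017,0.047,-0.007,6.3,0,0.017,0.047,-0.007,6.3,0,0.017,0.047,-0.007,6.3,0,0.017,0.047,-0.007,6.3,0,0.017,0.047,-0.007,6.3,0,0.017,0.047,-0.007,6.3,0]' --squeeze 20

```text
time_s: 1.1
ee_pos: [0.3836, -0.1965, 0.1751]
ee_rot: [[0.277, 0.961, 0.0], [0.961, -0.277, -0.0], [-0.0, 0.0, -1.0]]
ft_force: [1.4, 1.4, -0.6]
width: 0.0002
gripper_force: 0.0
```

```bash
python3 -c "
from h import *
o=readout.get_obs();print(o['time_s'],o['ee_pos'],np.degrees(np.arctan2(o['ee_rot'][1][0],o['ee_rot'][0][0])),o['width'],o['joint_positions'],o['ft_force'],o['dq'].round(1))"
```

```text
1.1 [ 0.38355619 -0.19649549  0.17512377] 73.9028172145944 0.0002202544189667176 [ 36.51247435  18.221317   -20.85495588 122.05911953   9.72322841
  41.24384906  -6.81847638] [ 1.38730682  1.35351442 -0.64020483] [-36.5   1.3 -19.7  11.6  10.9 -10.1 -14. ]
```

Call:
jog_arm --increments '[0.0105,0.033,-0.01,4.2,0,0.011,0.034,-0.02,4.2,0,0.011,0.033,-0.02,4.1,0,0,0,-0.015,0,0,0,0,0,0,0,0,0,0,0,0]'

```text
time_s: 1.85
ee_pos: [0.4158, -0.0984, 0.1107]
ee_rot: [[0.067, 0.998, 0.0], [0.998, -0.067, -0.0], [-0.0, 0.0, -1.0]]
ft_force: [0.4, 0.5, 0.3]
width: -0.0
gripper_force: 0.0
```

```bash
python3 - <<'E'
from h import *
o=readout.get_obs();print(o['ee_pos'],o['joint_positions'].round(1),o['ft_force'])
c=viewer.read_camera("side"); cv2.imwrite("pics/s1.png",cv2.resize(c["color"][120:300,260:500,::-1],None,fx=3,fy=3))
E
```

```text
[ 0.41579618 -0.0983558   0.11070348] [ 23.4  25.1 -22.5 125.5  17.6  32.3 -16.1] [0.38579665 0.47124005 0.30756065]
```

View pics/s1.png

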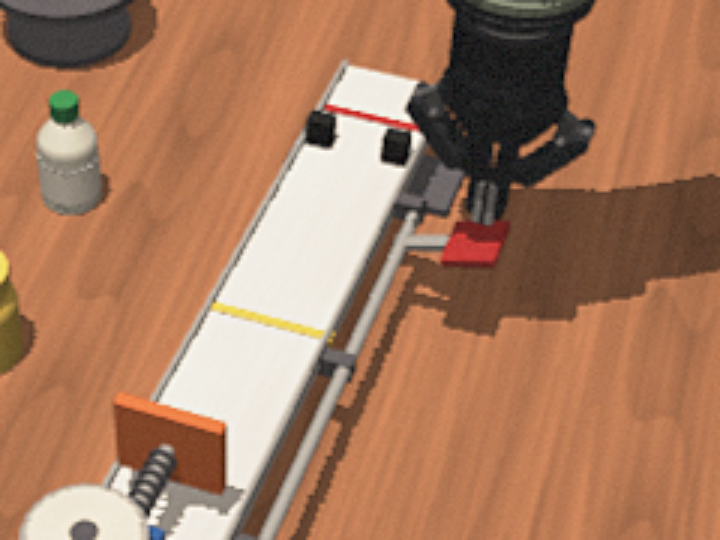

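Call:
jog_arm --increments '[0,0,-0.02,0,0,0,0,-0.02,0,0,0,0,-0.012,0,0,0,0,0.053,0,0,0.041,0.014,0,0,0,0.041,0.014,0,0,0,0.041,0.014,0,0,0]'

```text
time_s: 2.78
ee_pos: [0.5403, -0.056, 0.112]
ee_rot: [[0.067, 0.998, 0.001], [0.998, -0.067, -0.0], [-0.0, 0.001, -1.0]]
ft_force: [-0.1, -0.7, -0.1]
width: 0.0
gripper_force: 0.0
```

```bash
cat > m.py <<'E'
from h import *
O=np.array([.5438,.0236]);ey=np.array([.0663,.9978])
o=readout.get_obs();p=o['ee_pos'];print("hand t",o['time_s'],"rail",(p[:2]-O)@[ey[1],-ey[0]],"y",(p[:2]-O)@ey,"z",p[2],o['ft_force'].round(2))
def meas(save=None):
    t=readout.get_obs()['time_s'];c=viewer.read_camera("top"); P=pts(c); H=hsv(c)
    X=P[...,:2]-O; x=X@[ey[1],-ey[0]]; y=X@ey; z=P[...,2]
    m=(H[...,0]>5)&(H[...,0]<16)&(H[...,1]>170)&(abs(x)<.04)&(z>.13)&(z<.19)&(y>-.35)&(y<.2)
    blue=(H[...,0]>100)&(H[...,0]<125)&(H[...,1]>120)&(abs(x)<.06)&(z>.08)&(z<.14)&(y<.32)
    fl=(z>.155)&(z<.21)&(H[...,1]<60)&(H[...,2]>110)&(abs(x)<.04)&(y>-.2)
    print("t",t,"plate ymid",m.sum(),np.median(y[m]).round(4) if m.any() else None,"blue min/max",np.percentile(y[blue],[1,99]).round(4) if blue.any() else None,"flask",fl.sum(),np.median(y[fl]).round(4) if fl.any() else None)
    if save: cv2.imwrite(save,c["color"][:,:,::-1])
if __name__=="__main__":
    import sys
    meas(sys.argv[1] if len(sys.argv)>1 else None)
E
python3 m.py pics/t2.png; python3 -c "
import h,numpy as np
from m import *
"
```

```text
hand t 2.775 rail 0.0017563279103137116 y -0.07963157994268633 z 0.11200775511681357 [-0.07 -0.65 -0.08]
t 2.775 plate ymid 130 0.1163 blue min/max [0.189  0.2855] flask 845 0.2356
hand t 2.825 rail 0.006240527852570741 y -0.07663915106010769 z 0.11219884871499014 [-1.48  4.33 -0.75]
```

Call:
jog_arm --increments '[0,0,0,0,0,0,0,0,0,0,0,0,0,0,0]'

```text
time_s: 3.2
ee_pos: [0.5382, -0.0566, 0.1115]
ee_rot: [[0.067, 0.998, -0.0], [0.998, -0.067, -0.0], [-0.0, -0.0, -1.0]]
ft_force: [-0.2, 0.1, -0.3]
width: 0.0003
gripper_force: 0.0
```

```bash
python3 m.py pics/t3.png; python3 - <<'E'
from h import *
from m import O,ey
import m
# initial reference
c=dict(np.load("top.npz")); m.viewer=type("V",(),{"read_camera":staticmethod(lambda n:c)}); m.meas()
E
```

```text
hand t 3.2 rail -0.00025531745577634263 y -0.08037242842366274 z 0.11151612448749224 [-0.2   0.07 -0.32]
t 3.2 plate ymid 100 0.0487 blue min/max [0.1217 0.2161] flask 850 0.1666
hand t 3.25 rail -0.00014135895947726818 y -0.08027908530581353 z 0.11150289149551311 [ 0.43  0.19 -0.11]
t 3.25 plate ymid 158 0.1595 blue min/max [0.231  0.3195] flask 847 0.2798
```

View pics/t3.png

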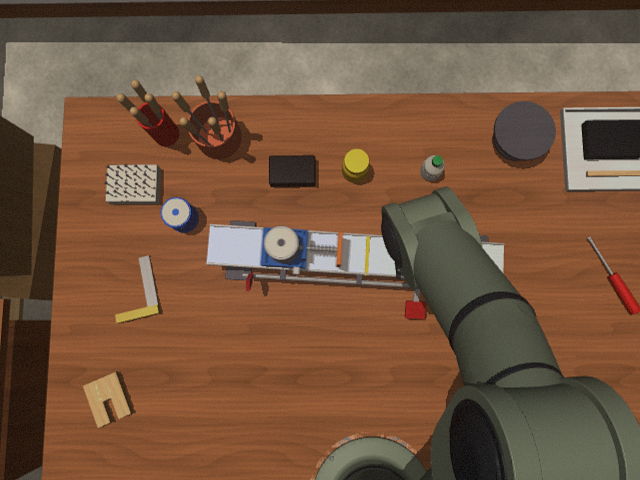

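The trolley is running freely: its plate is at (340,250), just short of the yellow line at (367,254). The hand is waiting over the rail at about (405,265).

```bash
cat > sim.py <<'E'
import numpy as np
from scipy.optimize import brentq
def free(m,t,s=0,v=0,rows=None,y0=-.0693,dt=.0005,tau=0.03):
    n=int(round(t/dt)); h=-y0+.155; hc=h; cmax=0; log=[]; c=0
    for i in range(n):
        if rows is not None:
            k=int(i*dt/.125); vh=rows[k]/.125 if k<len(rows) else 0
            hc+=vh*dt; hv=(hc-h)/tau; h+=hv*dt
            c=max(0,s-h); F=max(0,80*c+1.5*(v-hv)) if c>0 else 0
        else: F=0
        a=9.81*.034-(.02+.9*v+F)/m
        v+=a*dt; s+=v*dt; cmax=max(cmax,c)
        if rows is not None and (i+1)%int(.125/dt)==0: log.append((round(s,3),round(v,3),round(c*1e3,1),round(h,3)))
    return s,v,cmax,log
if __name__=="__main__":
    import sys; rows=eval(sys.argv[1])
    for m in(.75,.85,.95,1.1):
        t1=brentq(lambda t:free(m,t)[0]-.0440,.2,1.2); r=free(m,t1+.425); q=free(m,t1+.475)
        s,v=q[:2]; print("m",m,"t1",round(t1,3),"s(3.2)",round(r[0],4),"now",round(s,4),round(v,3))
        o=free(m,.125*len(rows)+1e-6,s,v,rows); print("  cmax",round(o[2]*1e3,1),o[3])
E
python3 sim.py "[0,0,.01,.02,.026,.026,.024,.020,.016,.012,.008,.005,.002,0,0,0,0,0]"
```

```text
m 0.75 t1 0.599 s(3.2) 0.1112 now 0.1203 0.185
  cmax 12.4 [(0.144, 0.195, 0.0, 0.224), (0.169, 0.204, 0.0, 0.224), (0.195, 0.211, 0.0, 0.232), (0.222, 0.217, 0.0, 0.25), (0.249, 0.222, 0.0, 0.274), (0.277, 0.227, 0.0, 0.3), (0.306, 0.231, 0.0, 0.325), (0.335, 0.235, 0.0, 0.346), (0.365, 0.232, 1.9, 0.363), (0.387, 0.118, 11.9, 0.375), (0.394, -0.002, 9.4, 0.384), (0.392, -0.016, 1.4, 0.39), (0.392, 0.021, 0.0, 0.393), (0.396, 0.037, 2.9, 0.393), (0.399, 0.004, 5.7, 0.393), (0.398, -0.023, 4.2, 0.393), (0.395, -0.014, 1.6, 0.393), (0.395, 0.009, 1.4, 0.393)]
m 0.85 t1 0.588 s(3.2) 0.1146 now 0.1244 0.198
  cmax 9.6 [(0.15, 0.21, 0.0, 0.224), (0.177, 0.22, 0.0, 0.224), (0.205, 0.229, 0.0, 0.232), (0.234, 0.237, 0.0, 0.25), (0.264, 0.244, 0.0, 0.274), (0.295, 0.25, 0.0, 0.3), (0.326, 0.25, 1.6, 0.325), (0.354, 0.183, 8.4, 0.346), (0.371, 0.095, 8.6, 0.363), (0.38, 0.053, 4.4, 0.375), (0.386, 0.055, 2.0, 0.384), (0.394, 0.054, 3.4, 0.39), (0.399, 0.026, 6.0, 0.393), (0.4, -0.013, 6.3, 0.393), (0.397, -0.026, 3.6, 0.393), (0.395, -0.007, 1.3, 0.393), (0.395, 0.014, 1.9, 0.393), (0.397, 0
[... 436 characters left out ...]
(0.398, -0.007, 4.4, 0.393), (0.397, -0.007, 3.4, 0.393), (0.396, 0.0, 3.0, 0.393), (0.397, 0.005, 3.4, 0.393), (0.397, 0.003, 4.0, 0.393)]
m 1.1 t1 0.569 s(3.2) 0.121 now 0.1319 0.221
  cmax 11.7 [(0.161, 0.237, 0.0, 0.224), (0.191, 0.252, 0.0, 0.224), (0.223, 0.265, 0.0, 0.232), (0.257, 0.251, 6.9, 0.25), (0.284, 0.181, 9.2, 0.274), (0.304, 0.152, 3.4, 0.3), (0.324, 0.17, 0.0, 0.325), (0.346, 0.19, 0.5, 0.346), (0.369, 0.17, 6.6, 0.363), (0.387, 0.104, 11.2, 0.375), (0.395, 0.034, 10.7, 0.384), (0.397, -0.002, 6.5, 0.39), (0.396, -0.001, 3.4, 0.393), (0.397, 0.009, 3.5, 0.393), (0.398, 0.009, 4.7, 0.393), (0.399, 0.001, 5.3, 0.393), (0.398, -0.006, 4.9, 0.393), (0.397, -0.006, 4.1, 0.393)]
```

```bash
python3 sim.py "[0,0,.008,.016,.018,.018,.016,.014,.012,.009,.006,.003,.001,0,0,0,0,0,0]" | head -4;echo; python3 sim.py "[0,0,.004,.010,.016,.018,.017,.015,.013,.011,.009,.007,.005,.003,.001,0,0,0,0,0]"|head -4
```

```text
m 0.75 t1 0.599 s(3.2) 0.1112 now 0.1203 0.185
  cmax 9.5 [(0.144, 0.195, 0.0, 0.224), (0.169, 0.204, 0.0, 0.224), (0.195, 0.211, 0.0, 0.23), (0.222, 0.217, 0.0, 0.245), (0.249, 0.222, 0.0, 0.262), (0.277, 0.227, 0.0, 0.28), (0.304, 0.178, 7.3, 0.297), (0.32, 0.076, 8.6, 0.311), (0.326, 0.042, 2.5, 0.323), (0.333, 0.068, 0.0, 0.333), (0.342, 0.079, 2.5, 0.34), (0.35, 0.036, 6.5, 0.344), (0.351, -0.015, 6.1, 0.345), (0.348, -0.026, 2.8, 0.345), (0.346, -0.002, 0.8, 0.345), (0.347, 0.017, 2.0, 0.345), (0.349, 0.009, 3.8, 0.345), (0.349, -0.007, 3.9, 0.345), (0.348, -0.009, 2.7, 0.345)]
m 0.85 t1 0.588 s(3.2) 0.1146 now 0.1244 0.198
  cmax 9.8 [(0.15, 0.21, 0.0, 0.224), (0.177, 0.22, 0.0, 0.224), (0.205, 0.229, 0.0, 0.23), (0.234, 0.237, 0.0, 0.245), (0.264, 0.239, 1.8, 0.262), (0.29, 0.161, 9.5, 0.28), (0.304, 0.079, 7.5, 0.297), (0.312, 0.067, 1.5, 0.311), (0.323, 0.095, 0.0, 0.323), (0.336, 0.107, 2.5, 0.333), (0.347, 0.066, 7.1, 0.34), (0.351, 0.006, 7.8, 0.344), (0.35, -0.024, 4.8, 0.345), (0.347, -0.014, 1.8, 0.345), (0.347, 0.009, 1.5, 0.345), (0.349, 0.015, 3.3, 0.345), (0.35, 0
[... 615 characters left out ...]
.355, -0.003, 2.0, 0.353), (0.356, 0.007, 2.4, 0.353), (0.356, 0.005, 3.2, 0.353)]
m 0.85 t1 0.588 s(3.2) 0.1146 now 0.1244 0.198
  cmax 10.6 [(0.15, 0.21, 0.0, 0.224), (0.177, 0.22, 0.0, 0.224), (0.205, 0.229, 0.0, 0.227), (0.234, 0.237, 0.0, 0.236), (0.261, 0.169, 9.9, 0.251), (0.276, 0.082, 7.4, 0.268), (0.285, 0.083, 0.0, 0.285), (0.297, 0.109, 0.0, 0.301), (0.312, 0.131, 0.0, 0.314), (0.329, 0.134, 3.5, 0.326), (0.343, 0.08, 7.7, 0.335), (0.349, 0.025, 6.5, 0.343), (0.351, 0.013, 2.9, 0.348), (0.353, 0.026, 1.8, 0.352), (0.357, 0.025, 3.9, 0.353), (0.359, 0.002, 5.5, 0.353), (0.358, -0.016, 4.4, 0.353), (0.356, -0.011, 2.4, 0.353), (0.355, 0.005, 2.0, 0.353), (0.356, 0.011, 3.1, 0.353)]
```

Call:
jog_arm --increments '[0,0,0,0,0]'

```text
time_s: 3.38
ee_pos: [0.5386, -0.0563, 0.1114]
ee_rot: [[0.067, 0.998, 0.0], [0.998, -0.067, -0.0], [-0.0, 0.0, -1.0]]
ft_force: [-0.2, -0.6, 0.4]
width: 0.0001
gripper_force: 0.0
```

```bash
python3 m.py; sed -i 's/t1+.475)/t1+.65)/' sim.py; for r in "[0,.004,.012,.017,.018,.017,.015,.013,.011,.009,.007,.005,.003,.001,0,0,0,0,0]" "[0,.008,.014,.018,.018,.016,.014,.012,.010,.008,.006,.004,.002,0,0,0,0,0]"; do python3 sim.py "$r" | head -4; done
```

```text
hand t 3.375 rail 6.774718156909013e-05 y -0.08005828879647871 z 0.11143064449637338 [-0.17 -0.58  0.41]
t 3.375 plate ymid 105 0.0152 blue min/max [0.0873 0.1822] flask 859 0.1328
m 0.75 t1 0.599 s(3.2) 0.1112 now 0.154 0.199
  cmax 7.5 [(0.179, 0.207, 0.0, 0.224), (0.206, 0.213, 0.0, 0.227), (0.233, 0.219, 0.0, 0.237), (0.259, 0.188, 5.8, 0.253), (0.277, 0.11, 6.4, 0.271), (0.289, 0.094, 1.1, 0.288), (0.303, 0.116, 0.0, 0.304), (0.318, 0.132, 1.0, 0.317), (0.333, 0.104, 4.7, 0.329), (0.344, 0.058, 5.3, 0.338), (0.349, 0.035, 3.3, 0.346), (0.353, 0.036, 2.1, 0.351), (0.358, 0.033, 3.2, 0.355), (0.361, 0.011, 4.6, 0.356), (0.361, -0.011, 4.3, 0.356), (0.359, -0.013, 2.5, 0.356), (0.358, 0.001, 1.8, 0.356), (0.359, 0.009, 2.6, 0.356), (0.36, 0.003, 3.5, 0.356)]
m 0.85 t1 0.588 s(3.2) 0.1146 now 0.1605 0.214
  cmax 11.4 [(0.188, 0.224, 0.0, 0.224), (0.216, 0.232, 0.0, 0.227), (0.245, 0.206, 7.4, 0.237), (0.264, 0.097, 10.5, 0.253), (0.273, 0.066, 1.6, 0.271), (0.283, 0.094, 0.0, 0.288), (0.296, 0.119, 0.0, 0.304), (0.312, 0.14, 0.0, 0.317), (0.331, 0.152, 2.2, 0.329), (0.347, 0.092, 8.
[... 679 characters left out ...]
0.358, 0.006, 4.0, 0.354), (0.358, -0.008, 3.8, 0.354), (0.357, -0.008, 2.6, 0.354), (0.356, 0.002, 2.1, 0.354), (0.357, 0.006, 2.7, 0.354)]
m 0.85 t1 0.588 s(3.2) 0.1146 now 0.1605 0.214
  cmax 9.7 [(0.188, 0.224, 0.0, 0.224), (0.216, 0.232, 0.0, 0.23), (0.246, 0.232, 2.6, 0.243), (0.27, 0.146, 9.7, 0.26), (0.283, 0.083, 5.2, 0.278), (0.294, 0.095, 0.0, 0.295), (0.307, 0.119, 0.0, 0.309), (0.323, 0.133, 1.9, 0.321), (0.338, 0.097, 6.3, 0.332), (0.347, 0.045, 6.6, 0.34), (0.351, 0.021, 3.9, 0.347), (0.354, 0.026, 2.3, 0.351), (0.357, 0.028, 3.3, 0.354), (0.36, 0.008, 5.3, 0.354), (0.359, -0.014, 4.8, 0.354), (0.357, -0.014, 2.8, 0.354), (0.356, 0.001, 1.9, 0.354), (0.357, 0.011, 2.8, 0.354)]
```

Call:
jog_arm --increments '[0,0,0,0,0,-0.0005,-0.008,-0.0003,0,0,-0.0009,-0.014,-0.0005,0,0,-0.0012,-0.018,-0.0006,0,0,-0.0012,-0.018,-0.0006,0,0,-0.0011,-0.016,-0.0005,0,0,-0.0009,-0.014,-0.0005,0,0,-0.0008,-0.012,-0.0004,0,0]'

```text
time_s: 4.42
ee_pos: [0.5321, -0.1569, 0.1078]
ee_rot: [[0.066, 0.998, -0.0], [0.998, -0.066, 0.0], [0.0, -0.0, -1.0]]
ft_force: [0.0, 0.5, -0.1]
width: -0.0001
gripper_force: 0.0
```

Call:
jog_arm --increments '[-0.0007,-0.01,-0.0003,0,0,-0.0005,-0.008,-0.0003,0,0,-0.0004,-0.006,-0.0002,0,0,-0.0003,-0.004,-0.0001,0,0,-0.0001,-0.002,-0.0001,0,0,0,0,0,0,0,0,0,0,0,0,0,0,0,0,0]'

```text
time_s: 5.42
ee_pos: [0.5302, -0.1858, 0.1069]
ee_rot: [[0.066, 0.998, 0.0], [0.998, -0.066, 0.0], [0.0, 0.0, -1.0]]
ft_force: [-0.8, -0.9, -0.2]
width: -0.0001
gripper_force: 0.0
```

```bash
python3 m.py pics/t4.png; python3 m.py
```

```text
hand t 5.425 rail 0.00031992572113427234 y -0.2098542869326346 z 0.10690671759573395 [-0.8  -0.95 -0.19]
t 5.425 plate ymid 194 -0.1876 blue min/max [-0.1219 -0.0247] flask 858 -0.0737
hand t 5.475 rail 0.0003168818830929065 y -0.2098746480894743 z 0.10689066433581795 [-1.15  0.06  0.49]
t 5.475 plate ymid 196 -0.1876 blue min/max [-0.1218 -0.0247] flask 855 -0.0735
```

View pics/t4.png

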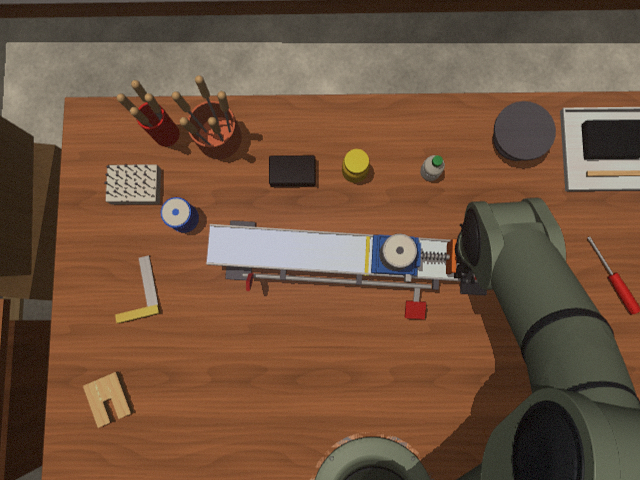

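Call:
jog_arm --increments '[0,0,0,0,0,0,0,0,0,0,0,0,0,0,0,0,0,0,0,0,0,0,0,0,0,0,0,0,0,0,0,0,0,0,0,0,0,0,0,0]'

```text
time_s: 6.52
ee_pos: [0.5302, -0.186, 0.1069]
ee_rot: [[0.066, 0.998, 0.0], [0.998, -0.066, 0.0], [0.0, 0.0, -1.0]]
ft_force: [-0.4, -1.4, -0.7]
width: -0.0001
gripper_force: 0.0
```

Call:
jog_arm --increments '[0,0,0,0,0,0,0,0,0,0,0,0,0,0,0,0,0,0,0,0,0,0,0,0,0,0,0,0,0,0]'

```text
time_s: 7.28
ee_pos: [0.5302, -0.186, 0.1069]
ee_rot: [[0.066, 0.998, -0.0], [0.998, -0.066, 0.0], [0.0, -0.0, -1.0]]
ft_force: [-0.4, 0.3, 0.3]
width: 0.0
gripper_force: 0.0
```

```bash
python3 m.py
```

```text
hand t 7.275 rail 0.0003018237808736197 y -0.21003030263514377 z 0.10688741292095459 [-0.39  0.32  0.32]
t 7.275 plate ymid 192 -0.1879 blue min/max [-0.1228 -0.0251] flask 854 -0.074
```

Call:
jog_arm --increments '[-0.0001,-0.002,-0.0001,0,0,-0.0002,-0.003,-0.0001,0,0,-0.0003,-0.004,-0.0001,0,0,-0.0003,-0.005,-0.0002,0,0,-0.0003,-0.005,-0.0002,0,0,-0.0003,-0.005,-0.0002,0,0,-0.0003,-0.005,-0.0002,0,0,-0.0003,-0.005,-0.0002,0,0]'

```text
time_s: 8.32
ee_pos: [0.528, -0.2204, 0.1056]
ee_rot: [[0.066, 0.998, -0.0], [0.998, -0.066, -0.0], [-0.0, -0.0, -1.0]]
ft_force: [-0.2, 0.4, 0.6]
width: -0.0002
gripper_force: 0.0
```

Call:
jog_arm --increments '[-0.0003,-0.005,-0.0002,0,0,-0.0003,-0.005,-0.0002,0,0,-0.0003,-0.005,-0.0002,0,0,-0.0003,-0.005,-0.0002,0,0,-0.0003,-0.005,-0.0002,0,0,-0.0003,-0.004,-0.0001,0,0,-0.0002,-0.003,-0.0001,0,0,-0.0002,-0.003,-0.0001,0,0]'

```text
time_s: 9.32
ee_pos: [0.5259, -0.2551, 0.1043]
ee_rot: [[0.066, 0.998, -0.0], [0.998, -0.066, 0.0], [0.0, -0.0, -1.0]]
ft_force: [-0.4, -1.1, -0.2]
width: 0.0
gripper_force: 0.0
```

```bash
python3 m.py
```

```text
hand t 9.325 rail 0.0005748252363260402 y -0.27928135731288595 z 0.10428989246459375 [-0.44 -1.09 -0.24]
t 9.325 plate ymid 224 -0.2575 blue min/max [-0.1914 -0.0937] flask 850 -0.143
```

Call:
jog_arm --increments '[-0.0002,-0.003,-0.0001,0,0,-0.0002,-0.003,-0.0001,0,0,-0.0002,-0.003,-0.0001,0,0,-0.0002,-0.003,-0.0001,0,0,-0.0002,-0.003,-0.0001,0,0,-0.0002,-0.003,-0.0001,0,0,-0.0002,-0.003,-0.0001,0,0,-0.0002,-0.003,-0.0001,0,0]'

```text
time_s: 10.38
ee_pos: [0.5243, -0.2792, 0.1035]
ee_rot: [[0.066, 0.998, -0.0], [0.998, -0.066, 0.0], [0.0, -0.0, -1.0]]
ft_force: [0.7, 0.1, 0.9]
width: -0.0002
gripper_force: 0.0
```

Call:
jog_arm --increments '[-0.0002,-0.003,-0.0001,0,0,-0.0002,-0.003,-0.0001,0,0,-0.0002,-0.003,-0.0001,0,0,-0.0002,-0.003,-0.0001,0,0,-0.0005,-0.008,0,0,0,-0.001,-0.015,0,0,0,-0.002,-0.03,0,0,0,-0.002,-0.03,0.01,0,0]'

```text
time_s: 11.38
ee_pos: [0.5173, -0.3757, 0.1127]
ee_rot: [[0.066, 0.998, -0.001], [0.998, -0.066, 0.0], [0.0, -0.001, -1.0]]
ft_force: [0.6, -0.7, -0.0]
width: -0.0002
gripper_force: 0.0
```

Call:
jog_arm --increments '[0,-0.02,0.03,0,0,0,-0.01,0.05,0,0,0,0,0.03,0,0,0,0,0,0,0,0,0,0,0,0,0,0,0,0,0]'

```text
time_s: 12.12
ee_pos: [0.5175, -0.404, 0.222]
ee_rot: [[0.066, 0.998, -0.001], [0.998, -0.066, 0.001], [0.001, -0.001, -1.0]]
ft_force: [0.1, 0.5, -0.0]
width: -0.0003
gripper_force: 0.0
```

```bash
python3 m.py pics/t5.png; python3 m.py
```

```text
hand t 12.125 rail 0.002121764687767605 y -0.42842611843827944 z 0.22203026326848035 [ 0.15  0.51 -0.04]
t 12.125 plate ymid 205 -0.2757 blue min/max [-0.2082 -0.1097] flask 838 -0.1587
hand t 12.175 rail 0.002206747328107663 y -0.4283541015515018 z 0.22213568274012893 [-0.01  0.   -0.32]
t 12.175 plate ymid 200 -0.276 blue min/max [-0.2083 -0.1098] flask 841 -0.1592
```

View pics/t5.png

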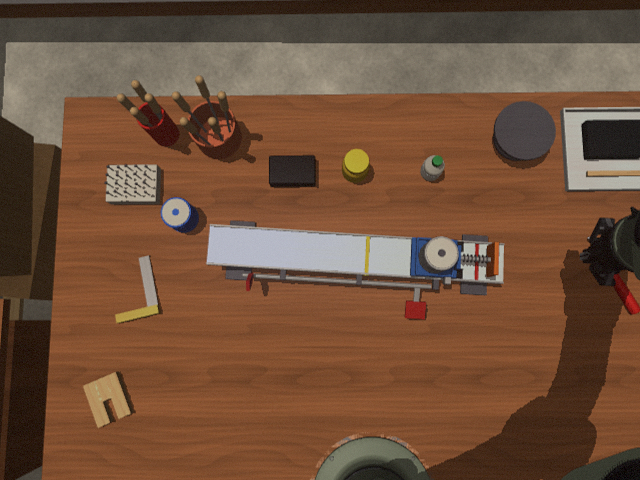

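The trolley is at the end stops, with its deck edge at (462,258). The plate is at (496,258), the flask is upright at (441,253), and the hand is well clear at (610,250).

```bash
python3 -c "
from cell import bot
print(bot.hand_in())"
```

```text
the job is handed in; nothing more can be done
None
```

I've handed the job in after about 12 s of the 37 s allowed, but the hand-in gave no verdict: the trolley was unlatched, caught softly on its buffer before the red line, held still for nearly 2 s and let down to the end stops, and the hand was taken clear.

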